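# Full- and half-light readings at the shutter of a light-test box

## Task

A finished light-sensor puck sits in the grey light-test box and is to be read at full and at half light. By its red grip, slide the sprung shutter open until you feel its rubber stop, and keep it pressed lightly against the stop for about two seconds (full-light reading). Then ease it back, never letting the springs snap it, until it covers just half of the window, and finish while still holding it there for the half-light reading; leave the other things on the bench as they stand.

Things in the scene. Friction and masses are not known exactly. Their poses are not given: they have to be found in the camera images.
- test_box: grey metal light-test box fixed to the bench, 166 x 222 mm, 82 mm high to the lid's top; origin: centre of its underside, z up, y along the shutter's travel (opens to +y). On the lid: rails 10 mm high at x = +-43 mm along y; spring barrels (x = +-57 mm, 18 mm high) that end at y = -34 mm; knurled clamping nut (24 mm across, 18 mm high) at x = 0, y = +90 mm
- shutter (a joint): the shutter's travel in m along the box's +y: 0 = sprung shut (as at the start), grows as it opens. Two springs pull it shut with about 3 N at 0, rising by 1.6 N per 10 mm (about 11 N at the stop); let go, it snaps shut. The stop is met at 45 to 57 mm, depending on how the window slide is set
- grip (a point): centre of the shutter's red upright grip: 12 mm thick along the travel (box y), 30 mm wide across it (box x), 26 mm high, flat vertical faces, top 125 mm above the bench; axes are the box's. It stands on a dark bridge (124 x 12 x 4 mm) that crosses over the rails and moves with it. Along the travel nothing beside the grip is higher than 101 mm above the bench
- shutter_edge (a point): middle of the shutter's uncovering edge (yellow, runs along box x), 34 mm from the grip's centre towards box -y. The shutter is a dark steel plate, 78 mm wide, reaching 64 mm from this edge to box +y: the window is covered on the +y side of the edge and free on the -y side. When shut, the edge is 3 to 15 mm short of the window
- window (a point): centre of the window in the aluminium slide under the shutter; axes are the box's. The window is 40 mm long along the travel (box y, -20 to +20 mm) and 45 mm across. The slide is set up to 6 mm either way along the travel from test to test and clamped (it does not move). Half open: the shutter's edge lies over this centre
- window_slide: the clamped aluminium window slide on the lid; origin 3 mm below window, same axes. It carries an upright lug with two black hard-rubber buffers that stop the shutter (they hardly give, a sudden stop to the touch): the shutter meets them when its edge is 22 mm past the window's centre (box +y), 2 mm past fully open
- puck_waiting: black round puck with grey top and a cable stub, 148 mm across, 63 mm high with its pin, loose; bystander; origin at the centre of its underside
- mug: white spotted mug, 82 mm across, 114 mm with the handle, 91 mm high, loose; bystander; origin at the centre of its underside
- screwdriver: cross-head screwdriver with blue and black handle, 163 mm long, lying along its y axis, 31 mm high, loose; bystander; origin at its underside's centre

How it is judged:
By the outcome, as a careful person would: the job done as asked, in the order asked, and still so for the second after the job is handed in, while the arm keeps its last pose, push and grip.
It also fails if it takes over 48 s, if anything falls off the work surface, if the arm or the gripper's body presses on something with over 40 N, if the wrist force passes 120 N, or if a joint passes its speed limit or range.

## Robot

A 6-joint arm with a two-finger parallel gripper is mounted at the origin on the work surface; the furniture and walls round the work are solid. World frame = base frame: x ahead of the robot, y to its left, z up, the work surface at z = 0. Lengths are in m, angles in degrees, forces in N, time in s.
With the tool pointing down it reaches from about 0.3 to 0.75 m from the base axis. Payload 8.5 kg.
Tool frame: the origin (TCP) lies between the finger pads; the fingertips stand env.finger_overhang ahead of it and the grasp point (between the pads) lies 2 mm behind it (env.finger_overhang is the distance from the TCP to the fingertips, in m); z points along the fingers, y is the line along which they close (so a half turn about z gives the same grasp; the last joint's range is limited). The gripper opens to 85 mm and grips with 20 to 120 N. Pads are 22 mm wide; open, the fingers measure 114 mm over their backs; the gripper's body (76 mm by 85 mm) begins 54 mm behind the grasp point. The pads swing forward as they close: fully open they stand 13 mm farther back than shut.
Start: joints at [52.122, 21.807, 74.336, -0, 83.858, -12.336], TCP at [0.237, 0.496, 0.248] pointing down, gripper open.
Joint ranges: [-178.18, 178.18], [-50.72, 133.34], [12.68, 142.11], [-81.47, 261.47], [9.98, 163.14], [-165.26, 165.26]. Speed limits (degrees/s): [136.94, 136.94, 180, 180, 180, 180].

## Interface

Orientations are given as a 3x3 rotation matrix whose columns are the frame's x, y, z axes.
In Python, from rig import env gives the robot as it stands. The module is installed in compiled form; this text tells all that it offers.
- The arm moves only by the tool jog_arm, never from a script. Its arguments are lists of equal length, an entry for each row: "hand": the finger opening in m, from 0 to 0.0854; "travel": the shift along the world's x, y, z in m, a list of three; "yaw": the turn about the world's z in rad. A call has exactly 5 rows; each row shifts and turns the commanded pose from where the row before left it; what a row does not reach is not made up. A row lasts 1/8 s, in which the tool goes at most 62.5 mm and 10.7 degrees, less where a joint would pass 70% of its speed; a pose out of reach is approached as far as the arm can. A call is refused whole if a number of a shift passes 0.0625 or a number of a turn 0.188, either way. A call with a gripper value outside its range is refused whole. The fingers move at their own pace and stop on an object; "grip_force" is the grip in N (left out, the last holds). Time passes only in rows, so rows that do not move let the fingers close, or fill a call up. It gives the time, the measured TCP pose, the force, the opening and the grip force at its end, in the units of the state.
- env.observe(): the state, without advancing time (a new reading comes with each control period).
- env.get_image(name): name is "scene" or "top"; returns the picture (420x560x3 uint8, red, green, blue); there is no depth.
- env.calibration(name): a dict with "fx", "fy", "cx", "cy" (pixels), "position" and "rotation" of the camera in the world. Camera axes: x right, y down, z forward; pixel columns grow to the right and rows downward; lengths in m; the calibration is good to about 2 mm. A picture is of the moment at which its call begins. calibration takes no time and is no camera call.
- env.close_job(): hands the job in; it is judged then, once.
The state is a dict: "time_s": time; "q": joint angles; "qvel": joint speeds; "joint_efforts": joint torques, N m; "position": TCP position; "tool_rot": TCP orientation; "ft_force": force on the tool from outside, world axes, zero at the start; "wrist_torque": the same for the moment, N m; "grip_width": finger opening in m; "gripper_force": force on a finger pad.
Only numpy, scipy, OpenCV 4.12 (cv2) and the standard library are available. Lean on these libraries where they do the work, as an engineer would, in place of code of your own. Each camera call takes 0.05 s, during which the arm holds its last target. There are 200 camera calls.

## Working session

There is one attempt and no reset: what is moved stays moved. The work goes in short steps, Python scripts to look and compute and a tool call to move; the robot and the scene stay as the last step left them, time stands still between calls to the robot, and variables do not carry over. Pictures are saved under pics/ and viewed, at most 10 in all, crops included, and the job is handed in when it is done.

Besides the shell and the picture viewer there is one more tool, called after "Request:" as name(argument=value, ...), one argument or row to a line, values as JSON. jog_arm: Moves the arm, as the interface text tells. Its arguments: {"type":"object","properties":{"hand":{"type":"array"},"travel":{"type":"array"},"yaw":{"type":"array"},"grip_force":{"type":"number"}},"required":["hand","travel","yaw"]}

```bash
mkdir -p pics; cat > h.py <<'E'
import numpy as np, cv2
from rig import env
def ray(c,u,v):
    R=np.array(c["rotation"]); d=R@np.array([(u-c["cx"])/c["fx"],(v-c["cy"])/c["fy"],1.0])
    return np.array(c["position"]),d
def onplane(c,u,v,z):
    p,d=ray(c,u,v); return p+d*(z-p[2])/d[2]
def snap(name,fn):
    im=env.get_image(name); cv2.imwrite("pics/"+fn,im[:,:,::-1]); return im
E
python3 - <<'E'
from h import *
for n in("top","scene"):
    snap(n,n+"0.png"); print(n,env.calibration(n))
s=env.observe(); print(s["time_s"],s["tool_rot"],s["ft_force"],env.finger_overhang,s["grip_width"])
E
```

```text
top {'fx': 410.3024604534714, 'fy': 410.3024604534714, 'cx': 285.03463534208055, 'cy': 213.82758651853794, 'position': array([0.30733808, 0.12297112, 1.25298716]), 'rotation': array([[ 0.01883281, -0.98507375,  0.17109946],
       [-0.9997846 , -0.0170614 ,  0.01181778],
       [-0.00872218, -0.17128516, -0.98518288]])}
scene {'fx': 396.9121744499925, 'fy': 396.9121744499925, 'cx': 283.19428822560604, 'cy': 212.35283502194528, 'position': array([-0.116246  , -0.93214881,  0.67473619]), 'rotation': array([[ 0.86602868, -0.21329459,  0.45221648],
       [-0.49999245, -0.37192122,  0.78210112],
       [ 0.00137097, -0.90342682, -0.42874012]])}
0.1 [[-9.02263558e-01  4.31184198e-01 -8.12115920e-04]
 [ 4.31184875e-01  9.02262973e-01 -1.06333402e-03]
 [ 2.74249299e-04 -1.30957964e-03 -9.99999105e-01]] [-0.0702882  -0.02217464 -0.09202875] 0.017 0.08524791650384832
```

View pics/top0.png

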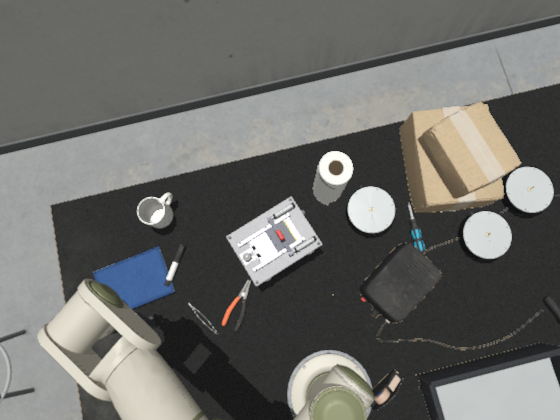

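View pics/scene0.png

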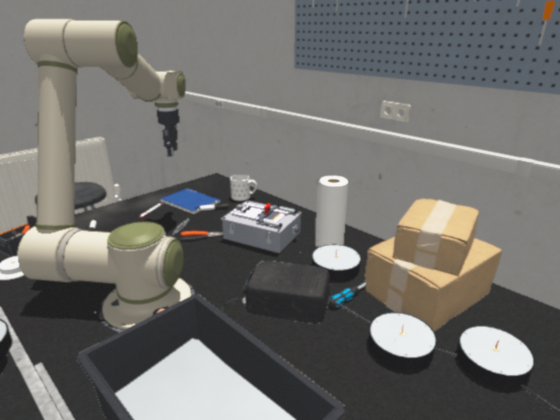

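The top view shows the box at about (273,240) with the red grip at (281,236). The nut at (248,257) means box +y points to the lower left. A tall paper roll stands near the box at (332,178). Next I measure the grip and the box axes.

```bash
python3 - <<'E'
from h import *
im=cv2.imread("pics/top0.png"); c=env.calibration("top")
hsv=cv2.cvtColor(im,cv2.COLOR_BGR2HSV)
red=(((hsv[...,0]<8)|(hsv[...,0]>172))&(hsv[...,1]>140)&(hsv[...,2]>80)).astype(np.uint8)
red[:, :225]=0; red[:,325:]=0; red[:195]=0; red[280:]=0
pts=np.argwhere(red)[:,::-1].astype(np.float32)
r=cv2.minAreaRect(pts); print("red",len(pts),r, onplane(c,*pts.mean(0),.118))
crop=im[190:295,215:335]; cv2.imwrite("pics/crop0.png",cv2.resize(crop,None,fx=5.6,fy=5.6,interpolation=cv2.INTER_CUBIC))
s=cv2.imread("pics/scene0.png"); h2=cv2.cvtColor(s,cv2.COLOR_BGR2HSV)
rd=(((h2[...,0]<8)|(h2[...,0]>172))&(h2[...,1]>140)&(h2[...,2]>70)).astype(np.uint8)
rd[:195]=0; rd[230:]=0; rd[:,:240]=0; rd[:,300:]=0
p2=np.argwhere(rd)[:,::-1]; m2=p2.mean(0); print("scene",len(p2),m2)
p,d=ray(c,*pts.mean(0)); q,e=ray(env.calibration("scene"),*m2)
t=np.linalg.lstsq(np.stack([d,-e],1),q-p,rcond=None)[0]; print(p+d*t[0],q+e*t[1])
E
```

```text
red 31 ((279.8529357910156, 235.08824157714844), (9.946917533874512, 3.7729687690734863), 59.03623962402344) [0.4433257  0.14962692 0.118     ]
scene 38 [266.94736842 207.31578947]
[0.44359894 0.14968048 0.11571943] [0.44543938 0.14882781 0.11591992]
```

View pics/crop0.png

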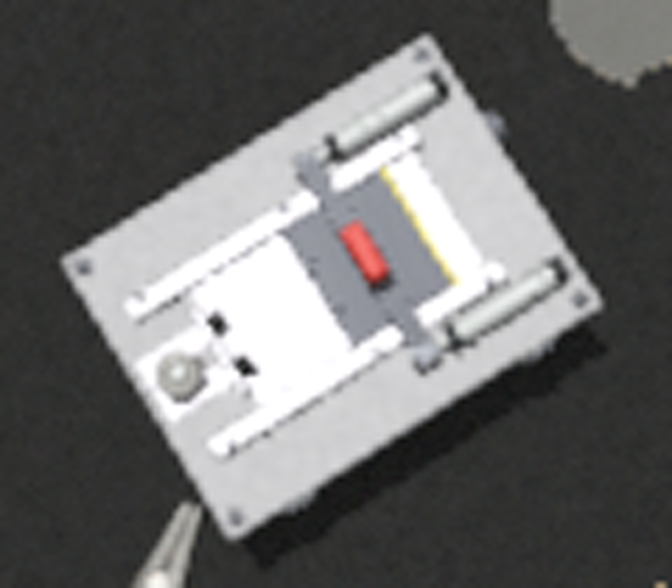

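```bash
python3 - <<'E'
from h import *
c=env.calibration("top")
f=lambda x,y,z: onplane(c,(x+.5)/5.6-.5+215,(y+.5)/5.6-.5+190,z)
C=[f(*p,.082) for p in((428,38),(600,305),(235,540),(65,262))]
for k in range(4): print(C[k],np.linalg.norm(C[k]-C[(k+1)%4]))
ey=(C[2]+C[3]-C[0]-C[1])[:2]; ey/=np.linalg.norm(ey)
ctr=np.mean(C,0)[:2]; ex=np.array([ey[1],-ey[0]])
print("ey",ey,"ang",np.degrees(np.arctan2(ey[1],ey[0])),"ctr",ctr)
for n,x,y,z in(("edge",418,223,.09),("griptop",362,248,.125),("nut",182,374,.1),("buf",232,343,.095)):
    p=f(x,y,z); print(n,p,(p[:2]-ctr)@ex,(p[:2]-ctr)@ey)
s=env.observe(); R=s["tool_rot"]; print("toolyang",np.degrees(np.arctan2(R[1][1],R[0][1])),s["position"],s["q"])
E
```

```text
[0.56269205 0.12053363 0.082     ] 0.16463741678573096
[0.42485632 0.03049591 0.082     ] 0.21949054567275594
[0.30326943 0.21323268 0.082     ] 0.16626125765304478
[0.44203842 0.30480763 0.082     ] 0.22025940060268162
ey [-0.55086345  0.83459539] ang 123.42626959369242 ctr [0.43321405 0.16726746]
edge [0.46432897 0.12407541 0.09      ] 0.0021754397601150867 -0.053187955728931965
griptop [0.44666028 0.15149711 0.125     ] 0.0025348512322330118 -0.020568898400101076
nut [0.3846626  0.24091171 0.1       ] 4.710587519492215e-05 0.08820836929019737
buf [0.40102707 0.21674792 0.095     ] 0.00039386504306911443 0.05902679723392842
toolyang 64.45724072061674 [0.2369988  0.49604828 0.24777473] [ 5.21219762e+01  2.18380141e+01  7.43787970e+01 -6.82839586e-04
  8.38598469e+01 -1.23351808e+01]
```

Request:
jog_arm(
  hand=[0.085,0.07,0.05,0.05,0.05],
  travel=[
    [0.0208,-0.0346,-0.004],
    [0.0208,-0.0346,-0.004],
    [0.0208,-0.0346,-0.004],
    [0.0208,-0.0346,-0.004],
    [0.0208,-0.0346,-0.004],
  ],
  yaw=[0.103,0.103,0.103,0.103,0.103],
  grip_force=40,
)

```text
time_s: 0.72
position: [0.3416, 0.322, 0.228]
tool_rot: [[-0.997, -0.073, -0.0], [-0.073, 0.997, -0.0], [0.0, -0.0, -1.0]]
ft_force: [-0.4, 0.8, 0.1]
grip_width: 0.0499
gripper_force: 0.0
```

Request:
jog_arm(
  hand=[0.05,0.05,0.05,0.05,0.05],
  travel=[
    [0.0208,-0.0346,-0.004],
    [0.0208,-0.0346,-0.004],
    [0.0208,-0.0346,-0.004],
    [0.0208,-0.0346,-0.004],
    [0.0208,-0.0346,-0.004],
  ],
  yaw=[0.103,0.103,0.103,0.103,0.103],
)

```text
time_s: 1.35
position: [0.4456, 0.149, 0.208]
tool_rot: [[-0.832, -0.554, -0.0], [-0.554, 0.832, 0.0], [0.0, 0.0, -1.0]]
ft_force: [0.0, -0.0, -0.0]
grip_width: 0.0501
gripper_force: 0.0
```

Request:
jog_arm(
  hand=[0.05,0.05,0.05,0.05,0.05],
  travel=[
    [0,0,0],
    [0,0,0],
    [0,0,0],
    [0,0,0],
    [0,0,0],
  ],
  yaw=[0,0,0,0,0],
)

```text
time_s: 1.98
position: [0.445, 0.1506, 0.2084]
tool_rot: [[-0.834, -0.552, 0.0], [-0.552, 0.834, -0.0], [-0.0, -0.0, -1.0]]
ft_force: [-1.1, 0.1, -0.5]
grip_width: 0.0502
gripper_force: 0.0
```

```bash
cat > st.py <<'E'
from h import *
def st():
    s=env.observe(); R=s["tool_rot"]; ey=np.array([-.5509,.8346]); p=np.array(s["position"])
    print("t",s["time_s"],"p",p.round(4),"yaw",np.degrees(np.arctan2(R[1][1],R[0][1])).round(2),"along",((p[:2]-[.4332,.1673])@ey).round(4),"across",((p[:2]-[.4332,.1673])@[.8346,.5509]).round(4),"F",np.round(s["ft_force"],2),"Fy",(np.array(s["ft_force"])[:2]@ey).round(2),"w",round(s["grip_width"],4),round(s["gripper_force"],1),"tz",np.round(np.array(R)[:,2],4))
st()
E
python3 - <<'E'
from st import *
snap("scene","s1.png"); im=snap("top","t1.png")
a=cv2.imread("pics/t1.png")[180:300,205:345]; b=cv2.imread("pics/s1.png")[150:260,200:320]
cv2.imwrite("pics/c1.png",np.hstack([cv2.resize(a,(420,360)),cv2.resize(b,(380,360))]))
E
```

```text
t 1.975 p [0.445  0.1506 0.2084] yaw 123.51 along -0.0204 across 0.0006 F [-1.09  0.06 -0.46] Fy 0.65 w 0.0502 0.0 tz [ 2.e-04 -0.e+00 -1.e+00]
```

View pics/c1.png

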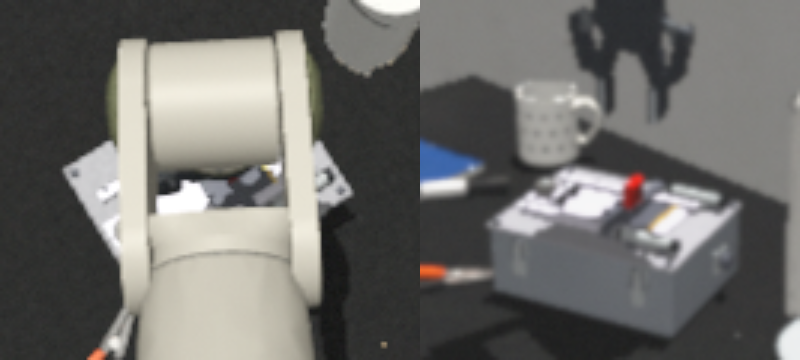

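The scene crop shows the open fingers centred above the red grip, and the roll is clear of the arm. I descend and check the force before closing.

Request:
jog_arm(
  hand=[0.05,0.05,0.05,0.05,0.05],
  travel=[
    [0,0,-0.02],
    [0,0,-0.02],
    [0,0,-0.016],
    [0,0,-0.01],
    [0,0,-0.006],
  ],
  yaw=[0,0,0,0,0],
)

```text
time_s: 2.7
position: [0.4452, 0.1503, 0.1361]
tool_rot: [[-0.834, -0.552, -0.0], [-0.552, 0.834, -0.0], [0.0, -0.0, -1.0]]
ft_force: [-0.1, 0.3, 0.9]
grip_width: 0.05
gripper_force: 0.0
```

Request:
jog_arm(
  hand=[0.05,0.05,0.05,0.05,0.05],
  travel=[
    [0,0,-0.006],
    [0,0,-0.005],
    [0,0,-0.003],
    [0,0,0],
    [0,0,0],
  ],
  yaw=[0,0,0,0,0],
)

```text
time_s: 3.32
position: [0.4452, 0.1502, 0.1225]
tool_rot: [[-0.834, -0.552, 0.0], [-0.552, 0.834, 0.0], [-0.0, -0.0, -1.0]]
ft_force: [0.7, 0.3, -0.4]
grip_width: 0.0499
gripper_force: 0.0
```

```bash
python3 - <<'E'
from st import *
snap("scene","s2.png")
b=cv2.imread("pics/s2.png")[140:260,190:340]
cv2.imwrite("pics/c2.png",cv2.resize(b,(750,600),interpolation=cv2.INTER_CUBIC))
E
```

```text
t 3.325 p [0.4452 0.1502 0.1225] yaw 123.47 along -0.0209 across 0.0006 F [ 0.69  0.35 -0.4 ] Fy -0.09 w 0.0499 0.0 tz [ 4.e-04  0.e+00 -1.e+00]
```

View pics/c2.png

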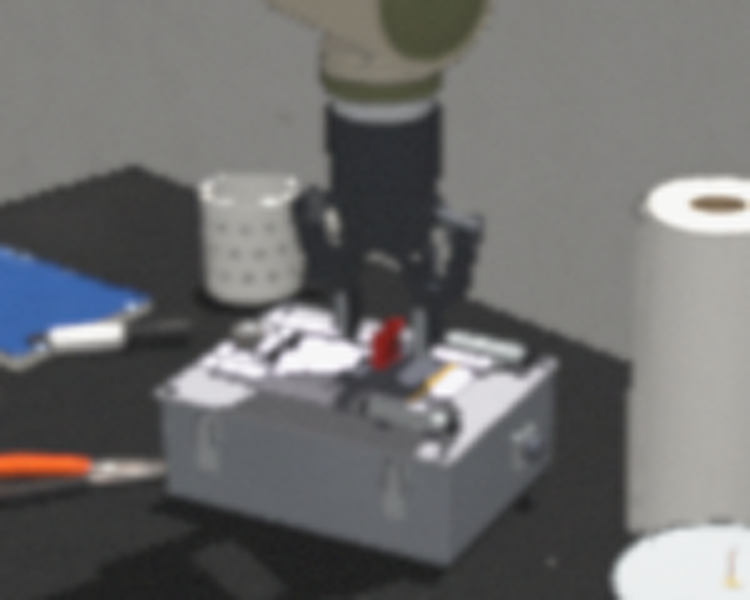

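The grip at (388,343) lies between the two fingers, so I close.

Request:
jog_arm(
  hand=[0.035,0.022,0.014,0.006,0.004],
  travel=[
    [0,0,0],
    [0,0,0],
    [0,0,0],
    [0,0,0],
    [0,0,0],
  ],
  yaw=[0,0,0,0,0],
  grip_force=60,
)

```text
time_s: 4.0
position: [0.4448, 0.1506, 0.1225]
tool_rot: [[-0.834, -0.551, -0.0], [-0.551, 0.834, 0.001], [-0.0, 0.001, -1.0]]
ft_force: [-3.0, 4.8, 5.8]
grip_width: 0.0108
gripper_force: 60.8
```

Request:
jog_arm(
  hand=[0.004,0.004,0.004,0.004,0.004],
  travel=[
    [0,0,0],
    [0,0,0],
    [0,0,0],
    [0,0,0],
    [0,0,0],
  ],
  yaw=[0,0,0,0,0],
)

```text
time_s: 4.62
position: [0.4448, 0.1506, 0.1225]
tool_rot: [[-0.834, -0.551, -0.0], [-0.551, 0.834, 0.001], [-0.0, 0.001, -1.0]]
ft_force: [-3.6, 3.8, 5.8]
grip_width: 0.0103
gripper_force: 60.8
```

```bash
python3 st.py
```

```text
t 4.625 p [0.4448 0.1506 0.1225] yaw 123.47 along -0.0203 across 0.0005 F [-3.57  3.8   5.78] Fy 5.13 w 0.0103 60.8 tz [-4.e-04  8.e-04 -1.e+00]
```

Request:
jog_arm(
  hand=[0.004,0.004,0.004,0.004,0.004],
  travel=[
    [-0.0011,0.0017,0],
    [-0.0022,0.0033,0],
    [-0.0022,0.0033,0],
    [-0.0022,0.0033,0],
    [-0.0022,0.0033,0],
  ],
  yaw=[0,0,0,0,0],
)

```text
time_s: 5.25
position: [0.4357, 0.1647, 0.1225]
tool_rot: [[-0.834, -0.552, 0.001], [-0.552, 0.834, -0.001], [-0.0, -0.002, -1.0]]
ft_force: [2.1, -6.9, 3.0]
grip_width: 0.0108
gripper_force: 60.7
```

```bash
python3 st.py
```

```text
t 5.25 p [0.4357 0.1647 0.1225] yaw 123.47 along -0.0036 across 0.0006 F [ 2.07 -6.88  2.97] Fy -6.88 w 0.0108 60.7 tz [ 0.0013 -0.0014 -1.    ]
```

Request:
jog_arm(
  hand=[0.004,0.004,0.004,0.004,0.004],
  travel=[
    [-0.0022,0.0033,0],
    [-0.0022,0.0033,0],
    [-0.0022,0.0033,0],
    [-0.0022,0.0033,0],
    [-0.0022,0.0033,0],
  ],
  yaw=[0,0,0,0,0],
)

```text
time_s: 5.88
position: [0.425, 0.1809, 0.1225]
tool_rot: [[-0.834, -0.552, 0.002], [-0.552, 0.834, -0.002], [-0.001, -0.003, -1.0]]
ft_force: [2.4, -10.0, 2.4]
grip_width: 0.0104
gripper_force: 60.6
```

```bash
python3 st.py
```

```text
t 5.875 p [0.425  0.1809 0.1225] yaw 123.48 along 0.0158 across 0.0007 F [ 2.38 -9.96  2.39] Fy -9.62 w 0.0104 60.6 tz [ 0.002  -0.0021 -1.    ]
```

Request:
jog_arm(
  hand=[0.004,0.004,0.004,0.004,0.004],
  travel=[
    [-0.0011,0.0017,0],
    [-0.0008,0.0013,0],
    [-0.00055,0.00083,0],
    [-0.00055,0.00083,0],
    [-0.00055,0.00083,0],
  ],
  yaw=[0,0,0,0,0],
)

```text
time_s: 6.5
position: [0.4216, 0.1861, 0.1225]
tool_rot: [[-0.834, -0.552, 0.002], [-0.552, 0.834, -0.002], [-0.0, -0.003, -1.0]]
ft_force: [3.3, -10.9, 2.6]
grip_width: 0.0105
gripper_force: 60.7
```

```bash
python3 st.py
```

```text
t 6.5 p [0.4216 0.1861 0.1225] yaw 123.48 along 0.0221 across 0.0007 F [  3.26 -10.9    2.64] Fy -10.89 w 0.0105 60.7 tz [ 0.0021 -0.0024 -1.    ]
```

Request:
jog_arm(
  hand=[0.004,0.004,0.004,0.004,0.004],
  travel=[
    [-0.00033,0.0005,0],
    [-0.00033,0.0005,0],
    [-0.00033,0.0005,0],
    [-0.00033,0.0005,0],
    [-0.00033,0.0005,0],
  ],
  yaw=[0,0,0,0,0],
)

```text
time_s: 7.12
position: [0.42, 0.1885, 0.1225]
tool_rot: [[-0.834, -0.552, 0.002], [-0.552, 0.834, -0.003], [-0.0, -0.003, -1.0]]
ft_force: [2.6, -11.6, 3.2]
grip_width: 0.0104
gripper_force: 60.7
```

```bash
python3 st.py
```

```text
t 7.125 p [0.42   0.1885 0.1225] yaw 123.48 along 0.025 across 0.0007 F [  2.59 -11.6    3.24] Fy -11.11 w 0.0104 60.7 tz [ 0.0022 -0.0025 -1.    ]
```

Request:
jog_arm(
  hand=[0.004,0.004,0.004,0.004,0.004],
  travel=[
    [-0.00022,0.00033,0],
    [-0.00022,0.00033,0],
    [-0.00022,0.00033,0],
    [-0.00022,0.00033,0],
    [-0.00022,0.00033,0],
  ],
  yaw=[0,0,0,0,0],
)

```text
time_s: 7.75
position: [0.4191, 0.1899, 0.1225]
tool_rot: [[-0.834, -0.552, 0.003], [-0.552, 0.834, -0.003], [-0.0, -0.004, -1.0]]
ft_force: [5.4, -13.9, 2.2]
grip_width: 0.0105
gripper_force: 60.6
```

```bash
python3 st.py
```

```text
t 7.75 p [0.4191 0.1899 0.1225] yaw 123.49 along 0.0266 across 0.0007 F [  5.36 -13.88   2.21] Fy -14.54 w 0.0105 60.6 tz [ 0.0026 -0.0032 -1.    ]
```

Request:
jog_arm(
  hand=[0.004,0.004,0.004,0.004,0.004],
  travel=[
    [-0.00022,0.00033,0],
    [-0.00022,0.00033,0],
    [-0.00022,0.00033,0],
    [-0.00022,0.00033,0],
    [-0.00022,0.00033,0],
  ],
  yaw=[0,0,0,0,0],
)

```text
time_s: 8.38
position: [0.419, 0.1901, 0.1225]
tool_rot: [[-0.834, -0.552, 0.005], [-0.552, 0.834, -0.006], [-0.0, -0.008, -1.0]]
ft_force: [9.9, -25.3, -0.2]
grip_width: 0.0105
gripper_force: 60.5
```

```bash
python3 st.py
```

```text
t 8.375 p [0.419  0.1901 0.1225] yaw 123.5 along 0.0268 across 0.0007 F [  9.88 -25.34  -0.16] Fy -26.6 w 0.0105 60.5 tz [ 0.0045 -0.0064 -1.    ]
```

The stop is felt at along ≈ 0.0265 m. I relax to a light push and hold it there.

Request:
jog_arm(
  hand=[0.004,0.004,0.004,0.004,0.004],
  travel=[
    [0.0004,-0.0006,0],
    [0.0003,-0.0005,0],
    [0,0,0],
    [0,0,0],
    [0,0,0],
  ],
  yaw=[0,0,0,0,0],
)

```text
time_s: 9.0
position: [0.4191, 0.1899, 0.1225]
tool_rot: [[-0.834, -0.552, 0.003], [-0.552, 0.834, -0.004], [-0.0, -0.005, -1.0]]
ft_force: [6.0, -16.2, 2.1]
grip_width: 0.0108
gripper_force: 60.8
```

```bash
python3 st.py
```

```text
t 9.0 p [0.4191 0.1899 0.1225] yaw 123.48 along 0.0267 across 0.0007 F [  5.97 -16.25   2.05] Fy -16.85 w 0.0108 60.8 tz [ 0.0032 -0.0042 -1.    ]
```

Request:
jog_arm(
  hand=[0.004,0.004,0.004,0.004,0.004],
  travel=[
    [0,0,0],
    [0,0,0],
    [0,0,0],
    [0,0,0],
    [0,0,0],
  ],
  yaw=[0,0,0,0,0],
)

```text
time_s: 9.62
position: [0.4191, 0.1899, 0.1225]
tool_rot: [[-0.834, -0.552, 0.003], [-0.552, 0.834, -0.004], [-0.0, -0.005, -1.0]]
ft_force: [5.9, -17.0, 0.8]
grip_width: 0.0106
gripper_force: 60.8
```

```bash
python3 st.py
```

```text
t 9.625 p [0.4191 0.1899 0.1225] yaw 123.48 along 0.0267 across 0.0007 F [  5.9  -16.97   0.78] Fy -17.41 w 0.0106 60.8 tz [ 0.0033 -0.0042 -1.    ]
```

Request:
jog_arm(
  hand=[0.004,0.004,0.004,0.004,0.004],
  travel=[
    [0,0,0],
    [0,0,0],
    [0,0,0],
    [0,0,0],
    [0,0,0],
  ],
  yaw=[0,0,0,0,0],
)

```text
time_s: 10.25
position: [0.4191, 0.19, 0.1225]
tool_rot: [[-0.834, -0.552, 0.003], [-0.552, 0.834, -0.004], [-0.0, -0.005, -1.0]]
ft_force: [5.6, -16.8, 1.5]
grip_width: 0.0106
gripper_force: 60.8
```

Request:
jog_arm(
  hand=[0.004,0.004,0.004,0.004,0.004],
  travel=[
    [0,0,0],
    [0,0,0],
    [0,0,0],
    [0,0,0],
    [0,0,0],
  ],
  yaw=[0,0,0,0,0],
)

```text
time_s: 10.88
position: [0.4191, 0.1899, 0.1225]
tool_rot: [[-0.834, -0.552, 0.003], [-0.552, 0.834, -0.004], [-0.0, -0.005, -1.0]]
ft_force: [6.1, -16.8, 1.6]
grip_width: 0.0108
gripper_force: 60.8
```

Request:
jog_arm(
  hand=[0.004,0.004,0.004,0.004,0.004],
  travel=[
    [0.0006,-0.0008,0],
    [0.0011,-0.0017,0],
    [0.0011,-0.0017,0],
    [0.0011,-0.0017,0],
    [0.0011,-0.0017,0],
  ],
  yaw=[0,0,0,0,0],
)

```text
time_s: 11.5
position: [0.4235, 0.1833, 0.1225]
tool_rot: [[-0.834, -0.552, 0.002], [-0.552, 0.834, -0.002], [-0.001, -0.003, -1.0]]
ft_force: [3.8, -8.2, 2.8]
grip_width: 0.0109
gripper_force: 60.9
```

```bash
python3 st.py
```

```text
t 11.5 p [0.4235 0.1833 0.1225] yaw 123.47 along 0.0187 across 0.0007 F [ 3.8  -8.2   2.85] Fy -8.94 w 0.0109 60.9 tz [ 0.0021 -0.002  -1.    ]
```

Request:
jog_arm(
  hand=[0.004,0.004,0.004,0.004,0.004],
  travel=[
    [0.0011,-0.0017,0],
    [0.0011,-0.0017,0],
    [0.0011,-0.0017,0],
    [0.0011,-0.0017,0],
    [0.0008,-0.0012,0],
  ],
  yaw=[0,0,0,0,0],
)

```text
time_s: 12.12
position: [0.4286, 0.1754, 0.1225]
tool_rot: [[-0.834, -0.551, 0.002], [-0.551, 0.834, -0.002], [-0.001, -0.003, -1.0]]
ft_force: [2.9, -7.8, 2.8]
grip_width: 0.0104
gripper_force: 61.0
```

```bash
python3 st.py
```

```text
t 12.125 p [0.4286 0.1754 0.1225] yaw 123.47 along 0.0093 across 0.0007 F [ 2.86 -7.78  2.76] Fy -8.07 w 0.0104 61.0 tz [ 0.002  -0.0017 -1.    ]
```

Request:
jog_arm(
  hand=[0.004,0.004,0.004,0.004,0.004],
  travel=[
    [0.0008,-0.0012,0],
    [0.0008,-0.0012,0],
    [0.0006,-0.0008,0],
    [0,0,0],
    [0,0,0],
  ],
  yaw=[0,0,0,0,0],
)

```text
time_s: 12.75
position: [0.4307, 0.1723, 0.1225]
tool_rot: [[-0.834, -0.552, 0.002], [-0.552, 0.834, -0.002], [-0.001, -0.002, -1.0]]
ft_force: [2.2, -7.6, 3.4]
grip_width: 0.0105
gripper_force: 61.0
```

```bash
python3 - <<'E'
from st import *
snap("scene","s3.png"); snap("top","t3.png")
a=cv2.imread("pics/t3.png")[180:300,205:345]; b=cv2.imread("pics/s3.png")[190:250,220:310]
cv2.imwrite("pics/c3.png",np.hstack([cv2.resize(a,(350,400)),cv2.resize(b,(450,400),interpolation=cv2.INTER_CUBIC)]))
E
```

```text
t 12.75 p [0.4307 0.1723 0.1225] yaw 123.47 along 0.0055 across 0.0006 F [ 2.23 -7.58  3.38] Fy -7.55 w 0.0105 61.0 tz [ 0.0018 -0.0017 -1.    ]
```

View pics/c3.png

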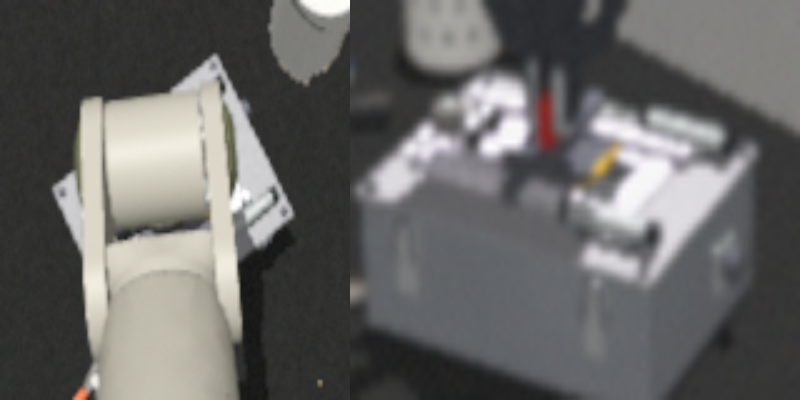

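The scene crop shows the grip held and the yellow edge (around 603,163) over the middle of the window. The target is 22 mm back from the stop contact, so 1 mm remains.

Request:
jog_arm(
  hand=[0.004,0.004,0.004,0.004,0.004],
  travel=[
    [0.0003,-0.0004,0],
    [0.0003,-0.0004,0],
    [0,0,0],
    [0,0,0],
    [0,0,0],
  ],
  yaw=[0,0,0,0,0],
)

```text
time_s: 13.48
position: [0.4312, 0.1715, 0.1225]
tool_rot: [[-0.834, -0.552, 0.002], [-0.552, 0.834, -0.002], [-0.0, -0.002, -1.0]]
ft_force: [1.6, -7.4, 3.1]
grip_width: 0.0107
gripper_force: 61.1
```

Request:
jog_arm(
  hand=[0.004,0.004,0.004,0.004,0.004],
  travel=[
    [0,0,0],
    [0,0,0],
    [0,0,0],
    [0,0,0],
    [0,0,0],
  ],
  yaw=[0,0,0,0,0],
)

```text
time_s: 14.1
position: [0.4312, 0.1715, 0.1225]
tool_rot: [[-0.834, -0.552, 0.002], [-0.552, 0.834, -0.002], [-0.0, -0.002, -1.0]]
ft_force: [2.4, -7.9, 3.6]
grip_width: 0.0107
gripper_force: 61.1
```

```bash
python3 st.py
```

```text
t 14.1 p [0.4312 0.1715 0.1225] yaw 123.48 along 0.0046 across 0.0007 F [ 2.36 -7.85  3.63] Fy -7.85 w 0.0107 61.1 tz [ 0.0016 -0.0017 -1.    ]
```

```bash
python3 -c "
from rig import env
print(env.close_job())"
```

```text
the job is handed in; nothing more can be done
None
```

I opened the shutter to its rubber stop and held it lightly there (about 5 N on the stop) for about 2 s, then eased it back 22 mm to half cover and handed the job in while still gripping it. I set the half-cover position from the felt stop and did not measure it against the window.

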